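Unbolt the tube rack and hold it level above the shaker

ROBOT

A 6-joint arm with a two-finger parallel gripper is mounted at the origin on the work surface. World frame = base frame: x ahead of the robot, y to its left, z up, the work surface at z = 0. Lengths are in m, angles in degrees, forces in N, time in s.
With the tool pointing down it reaches from about 0.35 to 0.725 m from the base axis. Payload 4.3 kg.
Tool frame: the origin (TCP) lies at the very end of the fingers, on their centre line; the grasp point (between the pads) lies 19 mm behind it; z points along the fingers, y is the line along which they close (so a half turn about z gives the same grasp; the last joint's range is limited). The gripper opens to 85 mm and grips with 20 to 120 N. Pads are 22 mm wide; open, the fingers measure 114 mm over their backs; the gripper's body (76 mm by 85 mm) begins 54 mm behind the grasp point. The pads swing forward as they close: fully open they stand 13 mm farther back than shut.
Start: joints at [-79.429, 21.618, 4.641, 73.018, 0, 83.68], TCP at [0.167, -0.55, 0.231] pointing down, gripper open.
Joint ranges: [-156.06, 156.06], [-48.1, 94.91], [-58.44, 69.94], [-101.28, 121.22], [-78.64, 73.56], [-180, 180]. Speed limits (degrees/s): [147.25, 147.25, 180, 180, 180, 180].

INTERFACE

Orientations are given as a 3x3 rotation matrix whose columns are the frame's x, y, z axes.
In Python, from cell import r, snapshot, camera_info, finish_job gives the robot as it stands.
- The arm moves only by the tool servo_tool, never from a script. Its argument "targets" is a list of rows, each a list of 7 numbers: the shift along the tool's x, y, z in units of 30 mm (1.0 is 30 mm), then the turn, a rotation vector about the tool's x, y, z in rad, then the opening, from -1 (shut) to 1 (fully open). In form: [[x, y, z, wx, wy, wz, claw], ...]. A call has 1 to 10 rows; each row is the pose to reach, as a shift and turn from the pose commanded when the call began, along the tool's axes at that moment; what a row does not reach only later rows make up. A row lasts 1/12 s, in which the tool goes at most 41.7 mm and 7.16 degrees, less where a joint would pass 70% of its speed; a pose out of reach is approached as far as the arm can. A call with a gripper value outside its range is refused whole. The fingers move at their own pace and stop on an object; "grip_force" is the grip in N (left out, the last holds). Time passes only in rows, so rows that repeat a pose let the fingers close. It gives the time, the measured TCP pose, the force, the opening and the grip force at its end, in the units of the state.
- r.state(): the state, without advancing time (a new reading comes with each control period).
- snapshot(name): name is "scene" or "top"; returns the picture (420x560x3 uint8, red, green, blue); there is no depth.
- camera_info(name): a dict with "camera_matrix" (3x3 intrinsics, pixels), "world_to_cam" (4x4, takes a point from world to camera coordinates). Camera axes: x right, y down, z forward; pixel columns grow to the right and rows downward; lengths in m; the calibration is good to about 2 mm. A picture is of the moment at which its call begins. camera_info takes no time and is no camera call.
- finish_job(): hands the job in; it is judged then, once.
The state is a dict: "t": time; "joint_pos": joint angles; "joint_velocities": joint speeds; "tau": joint torques, N m; "ee_pos": TCP position; "orientation": TCP orientation; "contact_force": force on the tool from outside, world axes, zero at the start; "wrist_torque": the same for the moment, N m; "opening": finger opening in m; "grip_force": force on a finger pad.
Only numpy, scipy, OpenCV 4.12 (cv2) and the standard library are available. Lean on these libraries where they do the work, as an engineer would, in place of code of your own. Each camera call takes 0.05 s, during which the arm holds its last target. There are 200 camera calls.

TASK

Slide the bolt on the shaker fully open so that the test tube rack is free, then take the rack by its carrying handle, lift it straight up until its underside is about 10 cm above the platform, and keep it there, level and still, with both tubes in their holes. The job finishes while you are holding the rack in the air: do not put it down or let go. Do not disturb the things lying around the shaker.

Things in the scene. Friction and masses are not known exactly. Their poses are not given: they have to be found in the camera images.
- shaker: Bench shaker, fixed: white housing 250 mm (its x) by 400 mm (its y, from -140 to +260), top at 50 mm, with a grey platform in it whose surface is at 56 mm, where the rack stands between low steel clips (up to 72 mm high). Origin on the table straight below the rack's seat; z up, x away from the robot side, y from the seat towards the bolt
- seat (a point): Centre of the rack's seat on the platform surface, 56 mm above the table; axes as the shaker's
- bolt (a joint): Travel of the steel bolt on the shaker, m: 0 = fully locked (its flat tongue lies over the end of the rack's base plate), 0.045 = fully open at its end stop; grows along the shaker's +y, away from the rack. It starts between 0 and 0.010, drags with about 2 N of friction (plus 4 N per m/s) and stays where it is left. The tongue is clear of the rack from 0.018 on
- bolt_top (a point): Centre of the top face of the bolt's black upright grip, which moves with the bolt. The grip is 16 mm thick (shaker x), 26 mm long (shaker y) and 40 mm high below this point; under it is the flat 18 mm wide bolt. At the locked end this point lies at x 0, y +175 mm, z 111.5 mm in the shaker's frame
- rack: Cream plastic test tube rack, loose, about 0.26 kg: base plate 64 mm (x) by 220 mm (y) by 8 mm, top plate of the same outline with its upper face at 70 mm, four round 23.5 mm holes in a row along y at -76, -44, +44 and +76 mm, carrying handle in the middle. Origin at the centre of its underside, z up; its axes lie along the shaker's while it is seated, with a few mm of play
- handle (a point): Centre of the rack's handle bar, 132 mm above the rack's underside: bar 14 mm thick (rack x), 54 mm long (rack y), 16 mm high, on two posts 12 mm thick at y -22 and +22 mm; fingers have free room on both x sides down to the top plate
- tube_stoppered: Glass test tube 22 mm in diameter, 100 mm long, closed by a rust-red rubber stopper 25 mm wide and 20 mm high (top 124 mm above the rack's underside); loose in one hole of the rack, its foot 4 mm above the rack's underside. Origin at its foot, z along the tube
- tube_open: The same tube without stopper, with a 25 mm rim, loose in another hole. Origin at its foot, z along the tube
- beaker: Bystander: glass beaker, 68 mm wide and 85 mm high, beyond the shaker. Origin at the centre of its underside
- dish: Bystander: flat glass dish, 90 mm wide and 18 mm high, beyond the shaker. Origin at the centre of its underside
- pliers: Bystander: pliers with dark purple handles, 175 mm long, 12 mm high, lying beside the shaker's end away from the bolt. Origin at the pivot
- stopper: Bystander: rubber stopper, 28 mm wide and 26 mm high, beyond the shaker. Origin at the centre of its underside
Not all that is in view belongs to the job. Leave any orange or purple look-alike of the tube_stoppered alone.

How it is judged (in metres and radians):
On the way, in this order (a step that is already met when the one before it is completed fails the run):
1. the bolt is slid fully open while the rack still stands on the platform (value of joint bolt above 0.038 m and z of rack in the frame of seat below 0.01 m and z of tube_stoppered in the frame of rack between -0.01 and 0.02 m and z of tube_open in the frame of rack between -0.01 and 0.02 m), for 0.2 s.
2. the rack is held level, clear of the platform (value of joint bolt above 0.036 m and z of rack in the frame of seat between 0.07 and 0.14 m and horizontal distance between rack and seat below 0.08 m and angle between rack's own z axis and vertical below 0.1 rad and contact force between the fingers and rack above 1 N and contact force between rack and shaker below 0.1 N and z of tube_stoppered in the frame of rack between -0.01 and 0.02 m and z of tube_open in the frame of rack between -0.01 and 0.02 m), for 0.3 s.
At the end, for the whole second after the job is handed in: Bolt open (36 of 45 mm or more); the fingers hold the rack off the shaker, its underside 70 to 140 mm above the platform, its centre within 80 mm horizontally of its seat, tilted under 0.10 rad, still (under 20 mm/s, 0.1 rad/s), both tubes standing in their holes (all of step 2 and linear speed of rack below 0.02 m/s and angular speed of rack below 0.1 rad/s); the arm keeps its last pose, push and grip.
It fails at once if the rack is tipped by more than 0.3 rad (angle between rack's own z axis and vertical above 0.3 rad).
It fails at once if a bystander is moved by more than 30 mm (distance of any of beaker, dish, pliers, stopper from where it was at the start of the episode above 0.03 m).
It also fails if it takes over 48 s, if anything falls off the work surface, if the arm or the gripper's body presses on something with over 40 N, if the wrist force passes 120 N, or if a joint passes its speed limit or range.

## Working session

There is one attempt and no reset: what is moved stays moved. The work goes in short steps, Python scripts to look and compute and a tool call to move; the robot and the scene stay as the last step left them, time stands still between calls to the robot, and variables do not carry over. Pictures are saved under pics/ and viewed, at most 10 in all, crops included, and the job is handed in when it is done.

Besides the shell and the picture viewer there is one more tool, called after ">>>" as name(argument=value, ...), one argument or row to a line, values as JSON. servo_tool: Moves the arm, as the interface text tells. Its arguments: {"type":"object","properties":{"targets":{"type":"array","items":{"type":"array","items":{"type":"number"}}},"grip_force":{"type":"number"}},"required":["targets"]}

```bash
mkdir -p pics; python3 - <<'E'
from cell import r,snapshot,camera_info
import cv2,numpy as np
for n in("scene","top"):
    cv2.imwrite(f"pics/{n}0.png",cv2.resize(snapshot(n)[:,:,::-1],(800,600),interpolation=cv2.INTER_CUBIC))
    c=camera_info(n);print(np.round(c["camera_matrix"],1).tolist(),np.round(c["world_to_cam"],3).tolist())
s=r.state();print(s["t"],s["ee_pos"],s["orientation"],s["opening"])
E
```

```text
[[504.8, 0.0, 283.2], [0.0, 504.8, 204.1], [0.0, 0.0, 1.0]] [[0.24, 0.971, 0.008, -0.169], [0.527, -0.123, -0.841, -0.18], [-0.816, 0.206, -0.541, 1.744], [0.0, 0.0, 0.0, 1.0]]
[[512.2, 0.0, 280.5], [0.0, 512.2, 209.4], [0.0, 0.0, 1.0]] [[0.002, -1.0, 0.003, 0.019], [-0.989, -0.002, -0.146, 0.585], [0.146, -0.003, -0.989, 1.403], [0.0, 0.0, 0.0, 1.0]]
0.1 [ 0.16695752 -0.54963084  0.23045784] [[ 9.56871896e-01  2.90510020e-01 -3.21470888e-04]
 [ 2.90510124e-01 -9.56870276e-01  1.77277162e-03]
 [ 2.07401982e-04 -1.78970589e-03 -9.99998377e-01]] 0.08535075945217417
```

View pics/scene0.png

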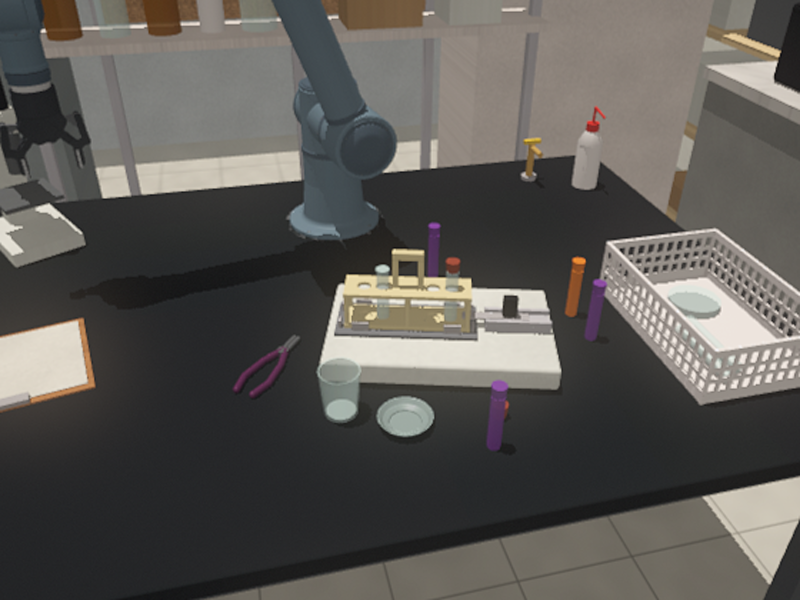

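View pics/top0.png

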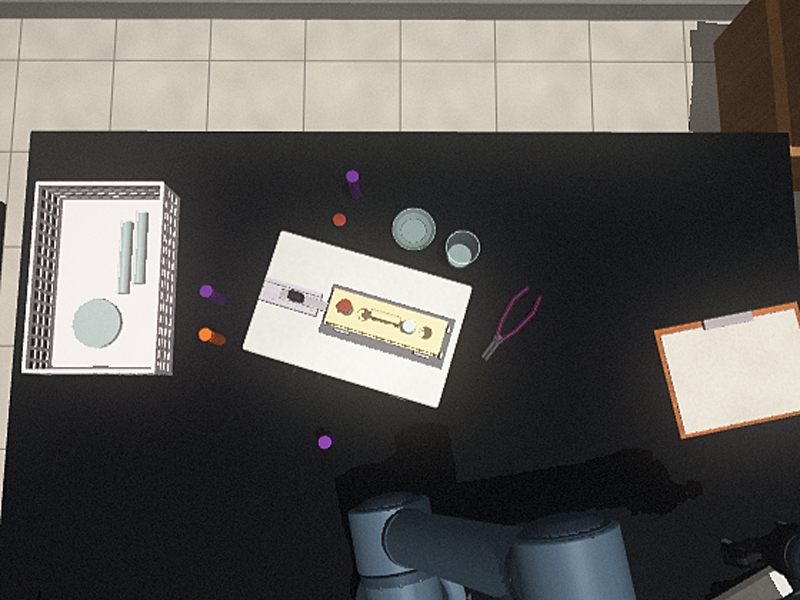

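The shaker is at about (360,320) in the top view, with the bolt grip at (296,296). The rack holds a rust-red stoppered tube at (344,306) and an open tube at (408,326). The look-alikes stand apart on the table: purple at (352,176), (206,291) and (324,441), orange at (205,335). Only the rust-red one in the rack fits the description. I'll confirm it and measure in an enlarged crop.

```bash
python3 - <<'E'
from cell import snapshot
import cv2
a=snapshot("top")[:,:,::-1][155:290,165:335]
cv2.imwrite("pics/c1.png",cv2.resize(a,None,fx=4.4,fy=4.4,interpolation=cv2.INTER_CUBIC))
b=snapshot("scene")[:,:,::-1][165:275,220:395]
cv2.imwrite("pics/c2.png",cv2.resize(b,None,fx=4.5,fy=4.5,interpolation=cv2.INTER_CUBIC))
E
```

```text
(no output)
```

View pics/c1.png

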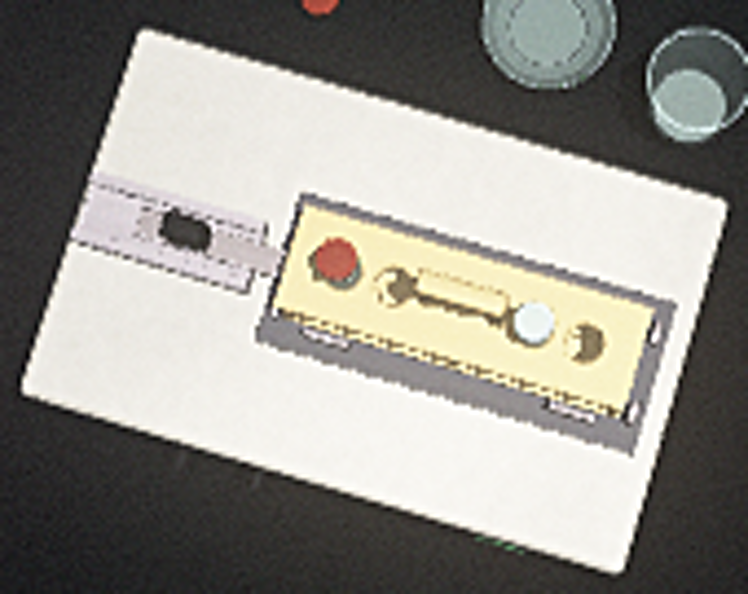

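View pics/c2.png

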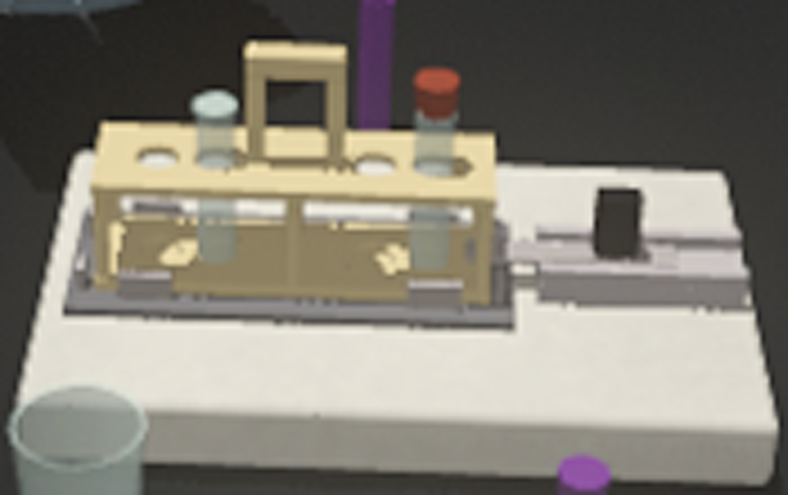

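The crops confirm it: the rust-red stoppered tube is in the +y end hole (crop 335,260), the open tube in the −44 hole (533,323), the handle bar at about (463,288) and the grip at (186,229). Purple and orange tubes are not in the rack.

```bash
cat >h.py <<'E'
import numpy as np
from cell import camera_info
def ray(n,px,z):
    c=camera_info(n);K=np.array(c["camera_matrix"]);T=np.array(c["world_to_cam"])
    R,t=T[:3,:3],T[:3,3];o=-R.T@t;d=R.T@np.linalg.inv(K)@[*px,1]
    return o+d*(z-o[2])/d[2]
def t1(u,v,z):return ray("top",(165+(u+.5)/4.4-.5,155+(v+.5)/4.4-.5),z)
def s1(u,v,z):return ray("scene",(220+(u+.5)/4.5-.5,165+(v+.5)/4.5-.5),z)
E
python3 - <<'E'
from h import *
C=np.array([t1(*p,.05)[:2] for p in[(142,28),(728,202),(622,574),(22,392)]])
print(C.round(4),[np.linalg.norm(C[i]-C[i-1]).round(4) for i in range(4)])
ey=(C[0]+C[3]-C[1]-C[2]);ey/=np.linalg.norm(ey);ex=np.array([ey[1],-ey[0]])
yaw=np.degrees(np.arctan2(ex[1],ex[0]))
O=C.mean(0)-.06*ey;print("yaw",yaw,"O",O,ex,ey)
def rel(n,p):print(n,p.round(4),"shk",((p[:2]-O)@ex).round(4),((p[:2]-O)@ey).round(4))
rel("handle top",t1(463,288,.196))
for q in[(420,270),(508,298)]:rel("hend",t1(*q,.196))
for q in[(247,45),(347,45),(253,43),(343,43)]:rel("hs",s1(*q,.196))
rel("bolt top t",t1(186,228,.1115))
for q in[(598,190),(642,190)]:rel("bolt s",s1(*q,.1115))
rel("stopper",t1(337,257,.18));rel("open",t1(534,322,.16))
for q in[(302,205),(658,300),(622,418),(275,315)]:rel("plate",t1(*q,.126))
E
```

```text
[[ 0.7231  0.2586]
 [ 0.6099 -0.1194]
 [ 0.3741 -0.0502]
 [ 0.4871  0.3283]] [np.float64(0.246), np.float64(0.3946), np.float64(0.2457), np.float64(0.3951)]
yaw -16.649365631195497 O [0.53136904 0.04684008] [ 0.95807607 -0.28651395] [0.28651395 0.95807607]
handle top [0.5356 0.0474 0.196 ] shk 0.0039 0.0017
hend [0.5459 0.072  0.196 ] shk 0.0067 0.0283
hend [0.5299 0.0217 0.196 ] shk 0.0058 -0.0245
hs [0.5241 0.0209 0.196 ] shk 0.0005 -0.027
hs [0.5362 0.073  0.196 ] shk -0.0029 0.0264
hs [0.5227 0.0245 0.196 ] shk -0.0019 -0.0239
hs [0.5336 0.0715 0.196 ] shk -0.0049 0.0242
bolt top t [0.5828 0.2184 0.1115] shk 0.0001 0.1791
bolt s [0.5801 0.2064 0.1115] shk 0.001 0.1669
bolt s [0.5857 0.2301 0.1115] shk -0.0005 0.1912
stopper [0.5555 0.1208 0.18  ] shk 0.002 0.0778
open [0.5201 0.0063 0.16  ] shk 0.0009 -0.042
plate [0.5949 0.1464 0.126 ] shk 0.0323 0.1136
plate [ 0.5374 -0.0688  0.126 ] shk 0.0389 -0.1091
plate [ 0.4663 -0.0468  0.126 ] shk -0.0355 -0.1083
plate [0.5278 0.1616 0.126 ] shk -0.0363 0.1089
```

>>> servo_tool(
  targets=[
    [10.3,-10.3,-1.2,0,0,-0.99,1],
    [10.3,-10.3,-1.2,0,0,-0.99,1],
    [10.3,-10.3,-1.2,0,0,-0.99,1],
    [10.3,-10.3,-1.2,0,0,-0.99,1],
    [10.3,-10.3,-1.2,0,0,-0.99,1],
    [10.3,-10.3,-1.2,0,0,-0.99,1],
    [10.3,-10.3,-1.2,0,0,-0.99,1],
    [10.3,-10.3,-1.2,0,0,-0.99,1],
    [10.3,-10.3,-1.2,0,0,-0.99,1],
    [10.3,-10.3,-1.2,0,0,-0.99,1],
  ],
)

```text
t: 1.03
ee_pos: [0.3631, -0.182, 0.2657]
orientation: [[0.282, 0.959, 0.0], [0.959, -0.282, -0.0], [-0.0, 0.0, -1.0]]
contact_force: [1.0, 0.1, -0.7]
opening: 0.0852
grip_force: 0.0
```

```bash
cat >>h.py <<'E'
from scipy.spatial.transform import Rotation as Ro
from cell import r
YAW=-16.65
def go(p,yaw=YAW+90):
    s=r.state();R=np.array(s["orientation"]);c,k=np.cos(np.radians(yaw)),np.sin(np.radians(yaw))
    G=np.array([[c,k,0],[k,-c,0],[0,0,-1]])
    print("t",s["t"],np.round(s["ee_pos"],4),"F",np.round(s["contact_force"],1),"open",round(s["opening"],4),"j",np.round(s["joint_pos"],1))
    print("move",np.round(R.T@(np.array(p)-s["ee_pos"])/.03,3),np.round(Ro.from_matrix(R.T@G).as_rotvec(),3))
E
python3 -c "
from h import *
go([.583,.218,.2])"
```

```text
t 1.0333 [ 0.3631 -0.182   0.2657] F [ 1.   0.1 -0.7] open 0.0852 j [-35.6   1.5 -15.6  72.9   0.   70.8]
move [14.861  3.267  2.191] [0.    0.    0.004]
```

>>> servo_tool(
  targets=[
    [14.2,3.2,0,0,0,0,1],
    [14.2,3.2,0,0,0,0,1],
    [14.2,3.2,0,0,0,0,1],
    [14.2,3.2,0,0,0,0,1],
    [14.2,3.2,0,0,0,0,1],
    [14.2,3.2,0,0,0,0,1],
    [14.2,3.2,0,0,0,0,1],
    [14.2,3.2,0,0,0,0,1],
    [14.2,3.2,0,0,0,0,1],
    [14.2,3.2,0,0,0,0,1],
  ],
)

```text
t: 1.87
ee_pos: [0.5657, 0.1823, 0.2653]
orientation: [[0.282, 0.96, -0.0], [0.96, -0.282, -0.0], [-0.0, 0.0, -1.0]]
contact_force: [-0.2, -0.6, 0.5]
opening: 0.0854
grip_force: 0.0
```

>>> servo_tool(
  targets=[
    [0,0,0,0,0,0,1],
    [0,0,0,0,0,0,1],
    [0,0,0,0,0,0,1],
  ],
)

```text
t: 2.12
ee_pos: [0.5649, 0.1801, 0.2649]
orientation: [[0.282, 0.96, -0.001], [0.96, -0.282, -0.001], [-0.001, -0.001, -1.0]]
contact_force: [-0.0, 0.4, -0.9]
opening: 0.0855
grip_force: 0.0
```

```bash
python3 -c "
from h import *
go([.583,.2185,.077])"
```

```text
t 2.1167 [0.5649 0.1801 0.2649] F [-0.   0.4 -0.9] open 0.0855 j [ 11.6  23.7  12.6  79.   -0.  117.9]
move [1.406 0.225 6.263] [-0.001  0.001  0.005]
```

>>> servo_tool(
  targets=[
    [1.4,0.22,1,0,0,0,1],
    [1.4,0.22,2,0,0,0,1],
    [1.4,0.22,3,0,0,0,1],
    [1.4,0.22,4,0,0,0,1],
    [1.4,0.22,4.7,0,0,0,1],
    [1.4,0.22,5.3,0,0,0,1],
    [1.4,0.22,5.8,0,0,0,1],
    [1.4,0.22,6.15,0,0,0,1],
    [1.4,0.22,6.15,0,0,0,1],
    [1.4,0.22,6.15,0,0,0,1],
  ],
)

```text
t: 2.95
ee_pos: [0.583, 0.2176, 0.0813]
orientation: [[0.283, 0.959, -0.001], [0.959, -0.283, -0.0], [-0.001, -0.001, -1.0]]
contact_force: [-0.4, -0.1, -0.4]
opening: 0.0854
grip_force: 0.0
```

```bash
python3 - <<'E'
from h import *
from cell import snapshot
import cv2
go([.583,.2185,.077])
a=snapshot("top")[:,:,::-1][155:290,165:335];b=snapshot("scene")[:,:,::-1][130:260,280:420]
f=lambda i,w:cv2.resize(i,(w,300),interpolation=cv2.INTER_CUBIC)
cv2.imwrite("pics/g1.png",np.hstack([f(a,378),f(b,323)]))
E
```

```text
t 2.95 [0.583  0.2176 0.0813] F [-0.4 -0.1 -0.4] open 0.0854 j [ 14.6  31.6  -2.4  56.1  -0.  121.1]
move [ 0.03  -0.01   0.143] [-0.     0.001  0.003]
```

View pics/g1.png

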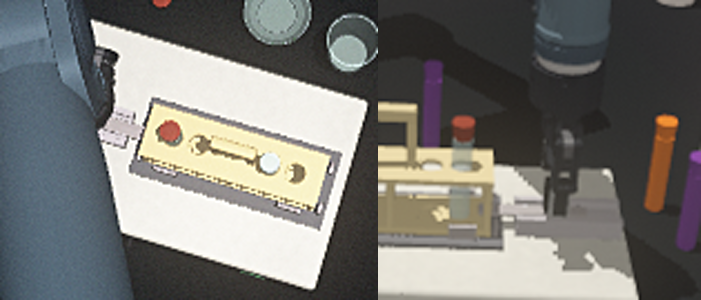

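The gripper straddles the bolt grip (composite pixel about 560,190) without contact and the rack is undisturbed. Next I close the fingers.

>>> servo_tool(
  targets=[
    [0,0,0,0,0,0,-1],
    [0,0,0,0,0,0,-1],
    [0,0,0,0,0,0,-1],
    [0,0,0,0,0,0,-1],
    [0,0,0,0,0,0,-1],
    [0,0,0,0,0,0,-1],
    [0,0,0,0,0,0,-1],
    [0,0,0,0,0,0,-1],
  ],
  grip_force=40,
)

```text
t: 3.72
ee_pos: [0.5826, 0.219, 0.0812]
orientation: [[0.282, 0.959, -0.001], [0.959, -0.282, 0.001], [0.0, -0.001, -1.0]]
contact_force: [-4.4, 2.1, 6.0]
opening: 0.0156
grip_force: 40.7
```

>>> servo_tool(
  targets=[
    [0.15,0,0,0,0,0,-1],
    [0.3,0,0,0,0,0,-1],
    [0.45,0,0,0,0,0,-1],
    [0.6,0,0,0,0,0,-1],
    [0.75,0,0,0,0,0,-1],
    [0.9,0,0,0,0,0,-1],
    [1.05,0,0,0,0,0,-1],
    [1.15,0,0,0,0,0,-1],
    [1.2,0,0,0,0,0,-1],
    [1.2,0,0,0,0,0,-1],
  ],
)

```text
t: 4.55
ee_pos: [0.5929, 0.2535, 0.0812]
orientation: [[0.282, 0.959, -0.001], [0.959, -0.282, -0.0], [-0.0, -0.001, -1.0]]
contact_force: [-4.3, -0.1, 5.3]
opening: 0.0152
grip_force: 40.8
```

>>> servo_tool(
  targets=[
    [0.05,0,0,0,0,0,-1],
    [0.1,0,0,0,0,0,-1],
    [0.1,0,0,0,0,0,-1],
  ],
)

```text
t: 4.8
ee_pos: [0.5937, 0.2561, 0.0812]
orientation: [[0.282, 0.959, -0.001], [0.959, -0.282, -0.0], [-0.001, -0.001, -1.0]]
contact_force: [-4.4, 0.0, 5.1]
opening: 0.0152
grip_force: 40.8
```

>>> servo_tool(
  targets=[
    [0.05,0,0,0,0,0,-1],
    [0.1,0,0,0,0,0,-1],
    [0.15,0,0,0,0,0,-1],
    [0.15,0,0,0,0,0,-1],
    [0.15,0,0,0,0,0,-1],
  ],
)

```text
t: 5.22
ee_pos: [0.5939, 0.2566, 0.0812]
orientation: [[0.284, 0.959, -0.003], [0.959, -0.284, -0.008], [-0.008, -0.001, -1.0]]
contact_force: [-7.2, -10.6, 10.0]
opening: 0.0156
grip_force: 41.5
```

End stop reached: about 10 N and no further travel. I release and lift.

>>> servo_tool(
  targets=[
    [-0.1,0,0,0,0,0,-1],
    [-0.1,0,0,0,0,0,1],
    [-0.1,0,0,0,0,0,1],
    [-0.1,0,0,0,0,0,1],
    [-0.1,0,0,0,0,0,1],
    [-0.1,0,0,0,0,0,1],
    [-0.1,0,0,0,0,0,1],
    [-0.1,0,0,0,0,0,1],
  ],
)

```text
t: 5.88
ee_pos: [0.595, 0.2575, 0.0809]
orientation: [[0.282, 0.959, 0.0], [0.959, -0.282, -0.0], [-0.0, 0.0, -1.0]]
contact_force: [-0.2, -0.2, 0.3]
opening: 0.0853
grip_force: 0.0
```

>>> servo_tool(
  targets=[
    [0,0,-0.7,0,0,0,1],
    [0,0,-1.7,0,0,0,1],
    [0,0,-3,0,0,0,1],
    [0,0,-4.2,0,0,0,1],
    [0,0,-5.4,0,0,0,1],
    [0,0,-6,0,0,0,1],
    [0,0,-6,0,0,0,1],
    [0,0,-6,0,0,0,1],
  ],
)

```text
t: 6.55
ee_pos: [0.5959, 0.2578, 0.2623]
orientation: [[0.282, 0.959, 0.003], [0.959, -0.282, 0.001], [0.002, 0.003, -1.0]]
contact_force: [0.0, 0.4, -0.7]
opening: 0.0856
grip_force: 0.0
```

```bash
python3 - <<'E'
from h import *
from cell import snapshot
import cv2
go([.5325,.0475,.26])
a=snapshot("top")[:,:,::-1][155:290,165:335];b=snapshot("scene")[:,:,::-1][165:275,220:395]
f=lambda i:cv2.resize(i,(750,int(750*i.shape[0]/i.shape[1])),interpolation=cv2.INTER_CUBIC)
cv2.imwrite("pics/g2.png",f(b))
E
```

```text
t 6.55 [0.5959 0.2578 0.2623] F [ 0.   0.4 -0.7] open 0.0856 j [ 17.8  30.8  23.6  82.6  -0.  124.2]
move [-7.323 -0.051  0.064] [ 0.003 -0.002  0.005]
```

View pics/g2.png

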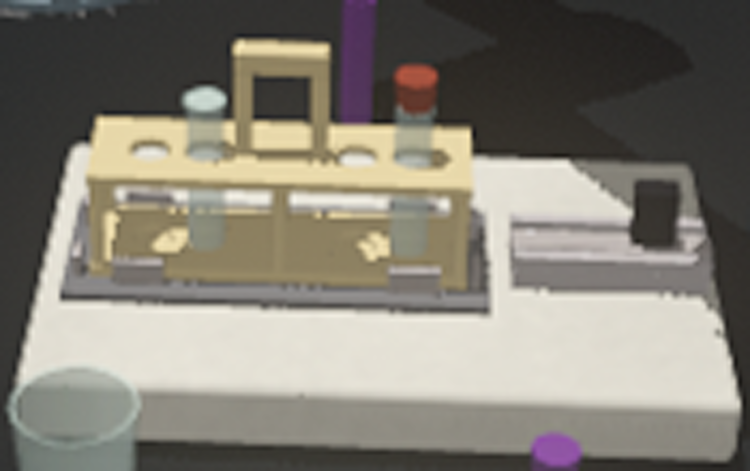

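The picture shows the bolt grip at the far end (657,213), the tongue clear of the rack, and the rack and tubes unmoved. I move over the handle.

>>> servo_tool(
  targets=[
    [-1,0,0,0,0,0,1],
    [-2.2,0,0,0,0,0,1],
    [-3.5,0,0,0,0,0,1],
    [-4.7,0,0,0,0,0,1],
    [-5.8,0,0,0,0,0,1],
    [-6.7,0,0,0,0,0,1],
    [-7.3,0,0,0,0,0,1],
    [-7.3,0,0,0,0,0,1],
    [-7.3,0,0,0,0,0,1],
    [-7.3,0,0,0,0,0,1],
  ],
)

```text
t: 7.48
ee_pos: [0.5326, 0.0479, 0.2598]
orientation: [[0.282, 0.959, -0.002], [0.959, -0.282, 0.001], [-0.0, -0.002, -1.0]]
contact_force: [0.6, 0.2, -0.5]
opening: 0.085
grip_force: 0.0
```

```bash
python3 -c "
from h import *
go([.5325,.0475,.168])"
```

```text
t 7.4833 [0.5326 0.0479 0.2598] F [ 0.6  0.2 -0.5] open 0.085 j [ -1.7  16.6   1.8  75.2   0.  104.7]
move [-0.014  0.008  3.059] [-0.002  0.     0.005]
```

>>> servo_tool(
  targets=[
    [0,0,0.6,0,0,0,1],
    [0,0,1.3,0,0,0,1],
    [0,0,2,0,0,0,1],
    [0,0,2.6,0,0,0,1],
    [0,0,3.0,0,0,0,1],
    [0,0,3.1,0,0,0,1],
    [0,0,3.1,0,0,0,1],
    [0,0,3.1,0,0,0,1],
  ],
)

```text
t: 8.15
ee_pos: [0.5334, 0.0481, 0.1682]
orientation: [[0.281, 0.96, 0.0], [0.96, -0.281, 0.0], [0.0, 0.0, -1.0]]
contact_force: [0.1, 0.1, 0.1]
opening: 0.0854
grip_force: 0.0
```

>>> servo_tool(
  targets=[
    [0,0,0,0,0,0,-0.4],
    [0,0,0,0,0,0,-0.5],
    [0,0,0,0,0,0,-0.5],
    [0,0,0,0,0,0,-0.6],
    [0,0,0,0,0,0,-1],
    [0,0,0,0,0,0,-1],
    [0,0,0,0,0,0,-1],
    [0,0,0,0,0,0,-1],
    [0,0,0,0,0,0,-1],
    [0,0,0,0,0,0,-1],
  ],
  grip_force=50,
)

```text
t: 8.98
ee_pos: [0.533, 0.0473, 0.1682]
orientation: [[0.282, 0.959, 0.0], [0.959, -0.282, -0.0], [-0.0, 0.0, -1.0]]
contact_force: [-2.1, 0.1, 3.4]
opening: 0.013
grip_force: 49.8
```

>>> servo_tool(
  targets=[
    [0,0,-0.1,0,0,0,-1],
    [0,0,-0.2,0,0,0,-1],
    [0,0,-0.3,0,0,0,-1],
    [0,0,-0.4,0,0,0,-1],
    [0,0,-0.5,0,0,0,-1],
    [0,0,-0.5,0,0,0,-1],
  ],
  grip_force=60,
)

```text
t: 9.48
ee_pos: [0.5335, 0.0473, 0.1836]
orientation: [[0.282, 0.959, 0.001], [0.959, -0.282, -0.0], [0.0, 0.001, -1.0]]
contact_force: [0.2, 0.3, -3.6]
opening: 0.0132
grip_force: 58.4
```

The load is about 3.6 N, so the rack with its tubes is free. I continue lifting.

>>> servo_tool(
  targets=[
    [0,0,-0.25,0,0,0,-1],
    [0,0,-0.6,0,0,0,-1],
    [0,0,-0.95,0,0,0,-1],
    [0,0,-1.3,0,0,0,-1],
    [0,0,-1.65,0,0,0,-1],
    [0,0,-2.0,0,0,0,-1],
    [0,0,-2.35,0,0,0,-1],
    [0,0,-2.65,0,0,0,-1],
    [0,0,-2.8,0,0,0,-1],
    [0,0,-2.85,0,0,0,-1],
  ],
)

```text
t: 10.32
ee_pos: [0.5336, 0.0473, 0.2696]
orientation: [[0.282, 0.959, 0.002], [0.959, -0.282, -0.0], [0.0, 0.002, -1.0]]
contact_force: [1.0, -0.2, -4.0]
opening: 0.013
grip_force: 58.6
```

>>> servo_tool(
  targets=[
    [0,0,0,0,0,0,-1],
    [0,0,0,0,0,0,-1],
    [0,0,0,0,0,0,-1],
    [0,0,0,0,0,0,-1],
    [0,0,0,0,0,0,-1],
    [0,0,0,0,0,0,-1],
    [0,0,0,0,0,0,-1],
    [0,0,0,0,0,0,-1],
    [0,0,0,0,0,0,-1],
    [0,0,0,0,0,0,-1],
  ],
)

```text
t: 11.15
ee_pos: [0.5331, 0.0474, 0.2685]
orientation: [[0.282, 0.959, 0.0], [0.959, -0.282, -0.0], [-0.0, 0.0, -1.0]]
contact_force: [-0.6, -0.0, -3.7]
opening: 0.0131
grip_force: 58.6
```

```bash
python3 - <<'E'
from h import *
from cell import snapshot
import cv2
go([.5325,.0475,.268])
b=snapshot("scene")[:,:,::-1][110:275,200:410]
cv2.imwrite("pics/g3.png",cv2.resize(b,None,fx=3.6,fy=3.6,interpolation=cv2.INTER_CUBIC))
E
```

```text
t 11.15 [0.5331 0.0474 0.2685] F [-0.6 -0.  -3.7] open 0.0131 j [ -1.7  16.5   2.9  76.4  -0.  104.7]
move [-0.001 -0.022  0.017] [0.    0.    0.005]
```

View pics/g3.png

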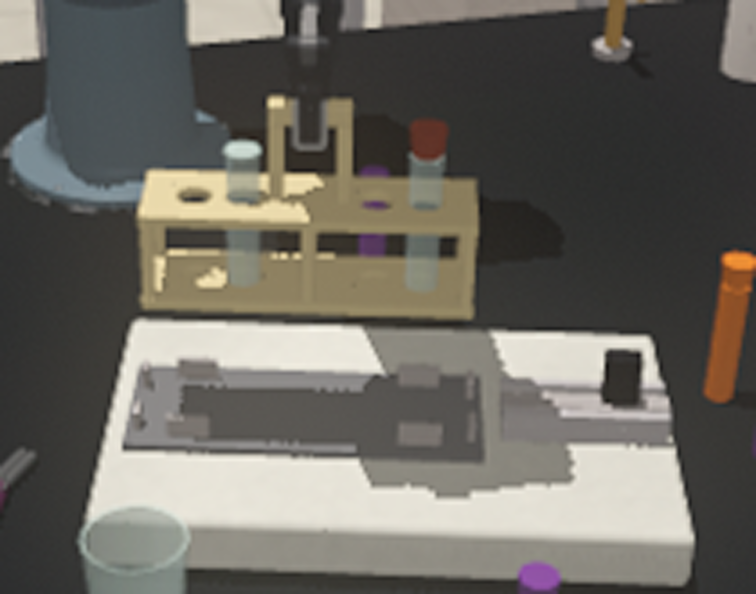

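The rack hangs about 10 cm up. Its base edge (140,305)–(472,317) is parallel to the platform edge (125,447)–(485,460), so it is level. Both tubes are in their holes and the bolt is open (622,377). I hand in.

```bash
python3 -c "
from cell import finish_job
print(finish_job())"
```

```text
the job is handed in; nothing more can be done
None
```

The bolt is at its open end stop, and the rack was handed in held about 10 cm above the platform, level and still, with both tubes in their holes; the judge returned no verdict.

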